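Sort crimping parts into their sample trays

ROBOT

A 7-joint arm with a two-finger parallel gripper is mounted at the origin on a cart in front of the work surface, level with it; the furniture and walls round the work are solid. World frame = base frame: x ahead of the robot, y to its left, z up, the work surface at z = 0. Lengths are in m, angles in rad, forces in N, time in s.
With the tool pointing down it reaches from about 0.4 to 0.85 m from the base axis. Payload 10.4 kg.
Tool frame: the origin (TCP) lies on the centre line of the jaws, within the pads' length; the fingertips stand 17 mm ahead of it and the grasp point (between the pads) lies 2 mm behind it; z points along the fingers, y is the line along which they close (so a half turn about z gives the same grasp; the last joint's range is limited). The gripper opens to 85 mm and grips with 20 to 120 N. Pads are 22 mm wide; open, the fingers measure 114 mm over their backs; the gripper's body (76 mm by 85 mm) begins 54 mm behind the grasp point. The pads swing forward as they close: fully open they stand 13 mm farther back than shut.
Start: joints at [1.205, 0.332, -0.065, 1.46, 0.022, 1.35, -0.088], TCP at [0.21, -0.589, 0.248] pointing down, gripper open.
Joint ranges: [-2.6, 2.6], [-0.5, 2.12], [-1.47, 1.34], [0.16, 2.42], [-1.27, 4.41], [0.06, 2.06], [-2.6, 2.6]. Speed limits (rad/s): [2.22, 2.22, 2.79, 2.79, 3.14, 3.14, 3.14].

INTERFACE

Orientations are given as a unit quaternion [x, y, z, w].
In Python, from workcell import get_obs, optics, job gives the robot as it stands. The module is installed in compiled form; this text tells all that it offers.
- The arm moves only by the tool send_rows, never from a script. Its argument "plan" is a list that holds one entry, the list of rows, each a list of 7 numbers: the turn, a rotation vector about the tool's x, y, z in units of 1.5 rad (1.0 is 1.5 rad), then the shift along the tool's x, y, z in units of 20 cm (1.0 is 20 cm), then the opening, from 0 (shut) to 1 (fully open). A call has 1 to 20 rows; each row shifts and turns the commanded pose from where the row before left it, along the tool's axes as they then stand; what a row does not reach is not made up. A row lasts 1/12 s, in which the tool goes at most 41.7 mm and 7.16 degrees, less where a joint would pass 70% of its speed; a pose out of reach is approached as far as the arm can. A call with a number of a shift or a turn outside -1 to 1 is refused whole. A call with a gripper value outside its range is refused whole. The fingers move at their own pace and stop on an object; "squeeze" is the grip in N (left out, the last holds). Time passes only in rows, so rows that do not move let the fingers close. It gives the time, the measured TCP pose, the force, the opening and the grip force at its end, in the units of the state.
- get_obs(): the state, without advancing time (a new reading comes with each control period).
- optics.camera(name): name is "scene" or "side" or "wrist"; returns the picture (480x640x3 uint8, red, green, blue); there is no depth.
- optics.get_calibration(name): a dict with "intrinsics" (3x3 intrinsics, pixels), "world_from_camera" (4x4, takes a point from camera to world coordinates); the wrist camera has in their place "T_tool_cam" (4x4, takes a point from camera to tool coordinates, whose origin is the TCP and whose axes are the flange's). Camera axes: x right, y up, looking along -z (the intrinsics and any distortion apply to the point x, -y, -z); pixel columns grow to the right and rows downward; lengths in m; the calibration is good to about 2 mm. A picture is of the moment at which its call begins: read the wrist's pose just before it. get_calibration takes no time and is no camera call.
- job.hand_in(): hands the job in; it is judged then, once.
The state is a dict: "clock": time; "joint_pos": joint angles; "joint_velocities": joint speeds; "tau": joint torques, N m; "position": TCP position; "ee_rot": TCP orientation; "ft_force": force on the tool from outside, world axes, zero at the start; "torque": the same for the moment, N m; "grip_width": opening from 0.0 (shut) to 1.0 (fully open); "grasp_force": force on a finger pad.
Only numpy, scipy, OpenCV 4.12 (cv2) and the standard library are available. Lean on these libraries where they do the work, as an engineer would, in place of code of your own. Each camera call takes 0.05 s, during which the arm holds its last target. There are 200 camera calls.

TASK

Sort the five loose parts in front of the three grey trays: put the two adaptors, the two couplers and the die segment each into the tray that carries a sample of the same kind at its back, one part to a compartment. Set each part down flat on the compartment floor the same way up as it stands or lies now, and leave the brass nipple and the black tee where they are.

Things in the scene. Friction and masses are not known exactly. Their poses are not given: they have to be found in the camera images.
- adaptor_a: Loose shiny pale nickel adaptor standing upright, 48 mm tall: a round foot 24 mm wide, a hexagon 18 to 28 mm above the underside (the place to grip; 28 mm across its flats, along its x; 32 mm across its corners, along its y), a 20 mm threaded neck on top. Origin: centre of its underside; z is its axis. About 140 g. The two adaptors are alike.
- adaptor_b: Loose shiny pale nickel adaptor standing upright, 48 mm tall: a round foot 24 mm wide, a hexagon 18 to 28 mm above the underside (the place to grip; 28 mm across its flats, along its x; 32 mm across its corners, along its y), a 20 mm threaded neck on top. Origin: centre of its underside; z is its axis. About 140 g. The two adaptors are alike.
- coupler_a: Loose plain silver-grey quick coupler, lying on its side: 50 mm long (its y), 24 mm wide (its x), 25 mm high. Origin: centre of its underside, z up. It has flats and does not roll. About 110 g. The two couplers are alike.
- coupler_b: Loose plain silver-grey quick coupler, lying on its side: 50 mm long (its y), 24 mm wide (its x), 25 mm high. Origin: centre of its underside, z up. It has flats and does not roll. About 110 g. The two couplers are alike.
- die_segment: Loose dark steel crimping-die segment standing on its foot: 44 mm long (its x), 22 mm thick (its y, from -10 to +12 mm), 42 mm tall. Origin: on its underside near the centre, z up. About 180 g.
- adaptor_tray: Grey tray, 132 (x) x 130 (y) mm, fixed. Origin: centre of underside; +x to its back, away from the robot. Two open front compartments, centres x -22, y +32 and -32 mm, each 84 (x) x 60 (y) inside; floor 3 mm, rim and 3 mm wide rib 8 mm above the bench. Back step (x 21 to 66) 12 mm high; fixed in its middle a sample: an upright adaptor like the loose ones; top 60 mm up.
- coupler_tray: Grey tray, 132 (x) x 130 (y) mm, fixed. Origin: centre of underside; +x to its back, away from the robot. Two open front compartments, centres x -22, y +32 and -32 mm, each 84 (x) x 60 (y) inside; floor 3 mm, rim and 3 mm wide rib 8 mm above the bench. Back step (x 21 to 66) 12 mm high; fixed in its middle a sample: a lying coupler like the loose ones, along y; top 37 mm up.
- die_tray: Grey tray, 132 (x) x 130 (y) mm, fixed. Origin: centre of underside; +x to its back, away from the robot. Two open front compartments, centres x -22, y +32 and -32 mm, each 84 (x) x 60 (y) inside; floor 3 mm, rim and 3 mm wide rib 8 mm above the bench. Back step (x 21 to 66) 12 mm high; fixed in its middle a sample: a standing die segment like the loose one, its length along y; top 54 mm up.
- brass_nipple: Bystander: loose brass hex nipple with two threaded ends, 59 mm long, 31 x 27 mm, lying at the left of the work. Not to be moved. Origin: centre of its underside.
- black_tee: Bystander: loose black forged tee fitting, 70 x 50 mm, 25 mm high, lying at the right of the work. Not to be moved. Origin: centre of its underside.

How it is judged:
By the outcome, as a careful person would: the job done as asked, in the order asked, and still so for the second after the job is handed in, with the robot touching nothing.
It also fails if it takes over 104 s, if anything falls off the work surface, if the arm or the gripper's body presses on something with over 40 N, if the wrist force passes 120 N, or if a joint passes its speed limit or range.

## Working session

There is one attempt and no reset: what is moved stays moved. The work goes in short steps, Python scripts to look and compute and a tool call to move; the robot and the scene stay as the last step left them, time stands still between calls to the robot, and variables do not carry over. Pictures are saved under pics/ and viewed, at most 14 in all, crops included, and the job is handed in when it is done.

Besides the shell and the picture viewer there is one more tool, called after "Request:" as name(argument=value, ...) on one line, values as JSON. send_rows: Moves the arm, as the interface text tells. Its arguments: {"type":"object","properties":{"plan":{"type":"array"},"squeeze":{"type":"number"}},"required":["plan"]}

```bash
mkdir -p pics
python3 - <<'E'
from workcell import get_obs, optics
import cv2, numpy as np
np.set_printoptions(precision=4,suppress=True)
s=get_obs(); print({k:np.round(v,4) for k,v in s.items()})
for n in ["scene","side","wrist"]:
    cv2.imwrite(f"pics/{n}0.png",optics.camera(n)[:,:,::-1]); print(n,optics.get_calibration(n))
E
```

```text
{'clock': np.float64(0.0), 'joint_pos': array([ 1.2054,  0.3329, -0.0647,  1.461 ,  0.0216,  1.3499, -0.0885]), 'joint_velocities': array([-0.0017,  0.0002,  0.0012, -0.0001,  0.0002, -0.0002,  0.0001]), 'tau': array([ -0.0009, -62.5454,   0.049 , -39.16  ,   0.0163,   0.01  ,
        -0.    ]), 'position': array([ 0.21  , -0.5883,  0.2475]), 'ee_rot': array([ 0.9853,  0.1706, -0.0001, -0.0007]), 'ft_force': array([ 0.1574, -0.1985,  0.6197]), 'torque': array([-0.035 ,  0.0225, -0.0103]), 'grasp_force': np.float64(0.0), 'grip_width': np.float64(1.0015)}
scene {'intrinsics': array([[577.3307,   0.    , 314.2296],
       [  0.    , 577.3307, 241.0403],
       [  0.    ,   0.    ,   1.    ]]), 'world_from_camera': array([[-0.5104,  0.5865, -0.6289, -0.2708],
       [-0.8597, -0.3655,  0.3568,  0.4465],
       [-0.0206,  0.7228,  0.6908,  0.9289],
       [ 0.    ,  0.    ,  0.    ,  1.    ]])}
side {'intrinsics': array([[617.0995,   0.    , 316.3611],
       [  0.    , 617.0995, 245.2218],
       [  0.    ,   0.    ,   1.    ]]), 'world_from_camera': array([[-0.9229,  0.2718, -0.2728,  0.1346],
       [-0.3845, -0.6132,  0.69  ,  0.9923],
       [ 0.0202,  0.7417,  0.6704,  1.025 ],
       [ 0.    ,  0.    ,  0.    ,  1.    ]])}
wrist {'intrinsics': array([[418.2534,   0.    , 318.3105],
       [  0.    , 418.2534, 239.6886],
       [  0.    ,   0.    ,   1.    ]]), 'T_tool_cam': array([[-0.0001,  0.9608,  0.2773,  0.0701],
       [ 1.    ,  0.0004, -0.001 , -0.0003],
       [-0.0011,  0.2773, -0.9608, -0.1249],
       [ 0.    ,  0.    ,  0.    ,  1.    ]])}
```

View pics/scene0.png

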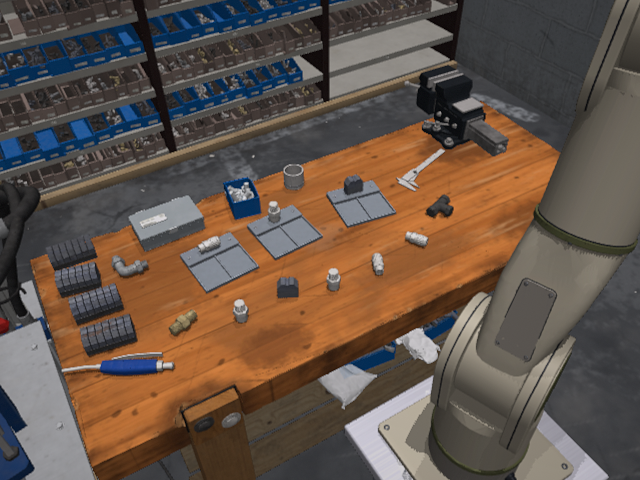

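View pics/side0.png

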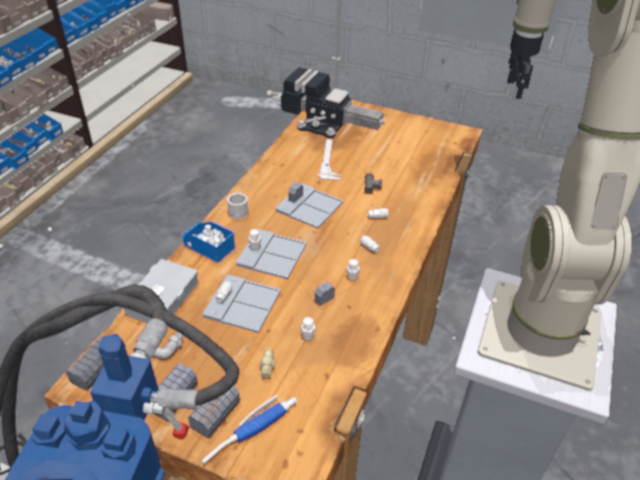

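The scene view shows the coupler tray at about (220,262), the adaptor tray at (285,232) and the die tray at (361,204). The loose adaptors are at (240,310) and (333,280), the die at (288,287), the couplers at (378,264) and (417,239), the nipple at (183,322) and the tee at (440,206). The side view shows the same layout, and the arm is off to the right.

```bash
cat > h.py <<'E'
import numpy as np, cv2
from scipy.spatial.transform import Rotation as R
from workcell import get_obs, optics
np.set_printoptions(precision=4,suppress=True)
def cam(n,s=None):
    c=optics.get_calibration(n)
    if n!='wrist': return c['intrinsics'],c['world_from_camera']
    s=s or get_obs(); T=np.eye(4); T[:3,:3]=R.from_quat(s['ee_rot']).as_matrix(); T[:3,3]=s['position']
    return c['intrinsics'],T@c['T_tool_cam']
def toplane(K,T,uv,z):
    uv=np.atleast_2d(np.array(uv,float))
    d=np.c_[(uv[:,0]-K[0,2])/K[0,0],-(uv[:,1]-K[1,2])/K[1,1],-np.ones(len(uv))]@T[:3,:3].T
    return T[:3,3]+d*((z-T[2,3])/d[:,2])[:,None]
def proj(K,T,p):
    q=(np.atleast_2d(p)-T[:3,3])@T[:3,:3]
    return np.c_[K[0,0]*q[:,0]/-q[:,2]+K[0,2], K[1,1]*-q[:,1]/-q[:,2]+K[1,2]]
def yaw(s=None):
    s=s or get_obs(); m=R.from_quat(s['ee_rot']).as_matrix(); return np.arctan2(m[1,0],m[0,0])
E
python3 - <<'E'
from h import *
names=['adA','adB','die','coA','coB','trayC_c','trayA_c','trayD_c','nip','tee']
sc=[(240,312),(333,281),(288,288),(378,265),(417,240),(221,261),(286,232),(361,203),(183,322),(440,206)]
sd=[(308,329),(353,270),(324,294),(370,244),(378,214),(243,302),(272,254),(309,205),(267,363),(373,184)]
z=[.02,.02,.02,.012,.012,.01,.01,.01,.012,.012]
for n,a,b,zz in zip(names,sc,sd,z):
    print(n,toplane(*cam('scene'),a,zz)[0],toplane(*cam('side'),b,zz)[0])
E
```

```text
adA [0.4574 0.211  0.02  ] [0.4582 0.2086 0.02  ]
adB [0.43   0.0059 0.02  ] [0.4324 0.0028 0.02  ]
die [0.463  0.0969 0.02  ] [0.4654 0.1011 0.02  ]
coA [ 0.4244 -0.1071  0.012 ] [ 0.4278 -0.1079  0.012 ]
coB [ 0.4424 -0.2287  0.012 ] [ 0.4467 -0.2271  0.012 ]
trayC_c [0.6205 0.1817 0.01  ] [0.6243 0.1871 0.01  ]
trayA_c [0.6273 0.0125 0.01  ] [0.6333 0.0201 0.01  ]
trayD_c [ 0.6216 -0.1955  0.01  ] [ 0.6264 -0.1908  0.01  ]
nip [0.5008 0.3183 0.012 ] [0.5016 0.3172 0.012 ]
tee [ 0.5081 -0.3505  0.012 ] [ 0.5008 -0.3461  0.012 ]
```

Run:
```python
import cv2
a=cv2.imread('pics/scene0.png')[160:345,160:460]; cv2.imwrite('pics/c1.png',cv2.resize(a,(800,493),interpolation=cv2.INTER_CUBIC))
```

```text
(no output)
```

View pics/c1.png

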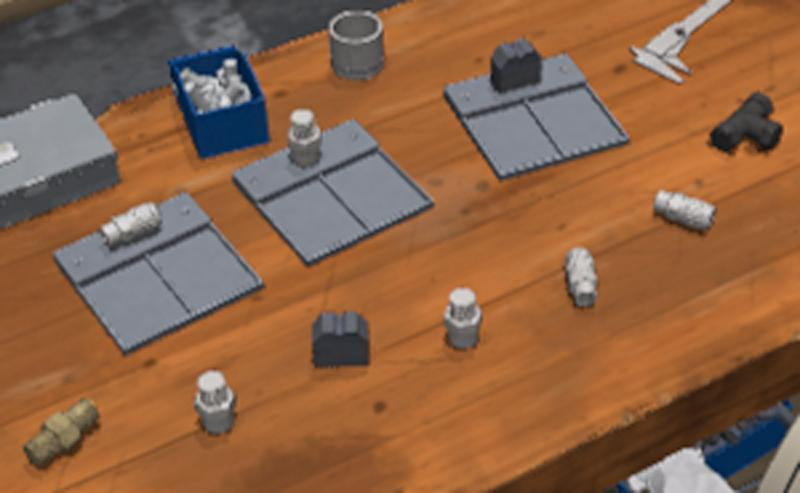

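Request:
send_rows(plan=[[[0, 0, 0.076, 0, 0, 0, 1], [0, 0, 0.076, 0, 0, 0, 1], [0, 0, 0.076, 0, 0, 0, 1], [0, 0, 0, 0.085, -0.147, -0.01, 1], [0, 0, 0, 0.085, -0.147, -0.01, 1], [0, 0, 0, 0.085, -0.147, -0.01, 1], [0, 0, 0, 0.085, -0.147, -0.01, 1], [0, 0, 0, 0.085, -0.147, -0.01, 1], [0, 0, 0, 0.085, -0.147, -0.01, 1], [0, 0, 0, 0.085, -0.147, -0.01, 1], [0, 0, 0, 0.085, -0.147, -0.01, 1], [0, 0, 0, 0.085, -0.147, -0.01, 1], [0, 0, 0, 0.085, -0.147, -0.01, 1], [0, 0, 0, 0.085, -0.147, -0.01, 1], [0, 0, 0, 0.085, -0.147, -0.01, 1], [0, 0, 0, 0.085, -0.147, -0.01, 1], [0, 0, 0, 0.085, -0.147, -0.01, 1], [0, 0, 0, 0.085, -0.147, -0.01, 1], [0, 0, 0, 0.085, -0.147, -0.01, 1], [0, 0, 0, 0.085, -0.147, -0.01, 1]]])

```text
clock: 1.82
position: [0.4991, -0.087, 0.2824]
ee_rot: [1.0, 0.0, 0.0, 0.0]
ft_force: [0.7, -0.7, -0.5]
grip_width: 1.002
grasp_force: 0.0
```

Request:
send_rows(plan=[[[0, 0, 0, 0.085, -0.147, -0.01, 1], [0, 0, 0, 0.085, -0.147, -0.01, 1], [0, 0, 0, 0.085, -0.147, -0.01, 1], [0, 0, 0, 0, 0, 0, 1], [0, 0, 0, 0, 0, 0, 1]]])

```text
clock: 2.23
position: [0.5499, 0.0018, 0.2879]
ee_rot: [1.0, 0.002, -0.0, -0.0]
ft_force: [0.3, -1.5, -1.3]
grip_width: 1.001
grasp_force: 0.0
```

Run:
```python
from h import *
s=get_obs(); im=optics.camera('wrist')[:,:,::-1]; cv2.imwrite('pics/w1.png',im)
import pickle; pickle.dump(s,open('w1.pkl','wb')); print(s['clock'],s['position'],s['ee_rot'],yaw(s),s['joint_pos'])
cv2.imwrite('pics/w1v.png',cv2.resize(im,(800,600),interpolation=cv2.INTER_CUBIC))
```

```text
2.2333 [0.5499 0.0018 0.2879] [ 1.      0.0023 -0.0003 -0.0005] 0.0046946468841847205 [ 0.4304  0.1959 -0.5897  1.5758  0.1089  1.4038 -1.7347]
```

View pics/w1v.png

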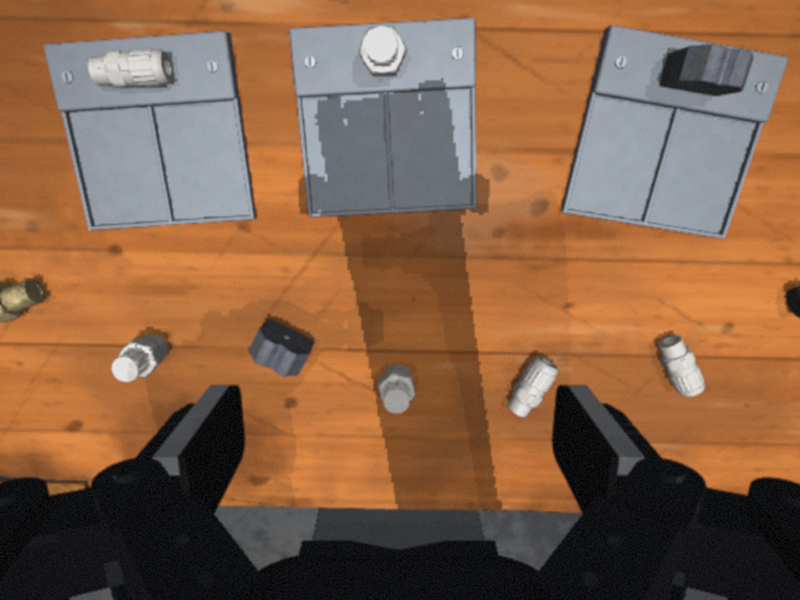

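The wrist view shows all five parts and the three trays (pixels in the 800x600 view). Coupler tray corners: (45,45), (229,32), (254,218), (90,230). Adaptor tray: (291,30), (474,18), (476,208), (310,216). Die tray: (610,27), (787,58), (724,237), (563,211).

Adaptor tops are at (125,368) and (397,398), and the die is around (281,350). The couplers run (517,408)-(548,362) and (671,343)-(690,388).

```bash
cat > trays.py <<'E'
from h import *
import pickle
s=pickle.load(open('w1.pkl','rb')); K,T=cam('wrist',s)
C={'C':[(45,45),(229,32),(254,218),(90,230)],'A':[(291,30),(474,18),(476,208),(310,216)],'D':[(610,27),(787,58),(724,237),(563,211)]}
L=np.array([[.066,.065],[.066,-.065],[-.066,-.065],[-.066,.065]])
def fit():
    out={}
    for k,c in C.items():
        P=np.array([toplane(K,T,np.array(p)/1.25,z)[0][:2] for p,z in zip(c,[.012,.012,.008,.008])])
        m=P.mean(0); H=L.T@(P-m); th=np.arctan2(H[0,1]-H[1,0],H[0,0]+H[1,1])
        Rm=np.array([[np.cos(th),-np.sin(th)],[np.sin(th),np.cos(th)]])
        out[k]=(m,th,Rm, (P-m-L@Rm.T)*1000)
    return out
E
python3 - <<'E'
from trays import *
for k,(m,th,Rm,r) in fit().items():
    print(k,m,th,'left',m+Rm@[-.022,.032],'right',m+Rm@[-.022,-.032],'\n res mm',r.round(1).tolist())
g=lambda p,z:toplane(K,T,np.array(p)/1.25,z)
print('adA',g((125,368),.048),'adB',g((397,398),.048))
print('coA',g([(517,408),(548,362)],.0125));print('coB',g([(671,343),(690,388)],.0125))
print('die',g((281,350),.03), 'bench edge',g((400,508),0))
# finger tips: pixel -> tool frame at y
c=optics.get_calibration('wrist'); Tc=c['T_tool_cam']
for p,y in [((240,385),-.0425),((555,385),.0425)]:
    u,v=np.array(p)/1.25; d=Tc[:3,:3]@[(u-K[0,2])/K[0,0],-(v-K[1,2])/K[1,1],-1]; o=Tc[:3,3]; print('tip',o+d*((y-o[1])/d[1]))
E
```

```text
C [0.6279 0.1806] 0.06611767706238623 left [0.6039 0.2111] right [0.6081 0.1473] 
 res mm [[-1.1, -0.7], [-0.9, -0.3], [1.6, 1.4], [0.4, -0.4]]
A [0.6379 0.0096] 0.05808007495095431 left [0.6141 0.0402] right [ 0.6178 -0.0237] 
 res mm [[-1.3, -1.6], [-0.8, 1.5], [0.6, 1.2], [1.5, -1.0]]
D [ 0.6283 -0.1983] -0.151373827171168 left [ 0.6114 -0.1634] right [ 0.6018 -0.2266] 
 res mm [[-1.8, -0.6], [-1.3, 1.0], [1.6, 0.4], [1.5, -0.8]]
adA [[0.4599 0.2073 0.048 ]] adB [[0.4359 0.002  0.048 ]]
coA [[ 0.4091 -0.0998  0.0125]
 [ 0.4513 -0.1226  0.0125]]
coB [[ 0.4684 -0.2216  0.0125]
 [ 0.4283 -0.2435  0.0125]]
die [[0.4678 0.093  0.03  ]] bench edge [[ 0.2992 -0.0013  0.    ]]
tip [ 0.009  -0.0425  0.0038]
tip [0.0085 0.0425 0.0048]
```

Request:
send_rows(plan=[[[0, 0, 0, -0.064, -0.147, 0, 1], [0, 0, 0, -0.064, -0.147, 0, 1], [0, 0, 0, -0.064, -0.147, 0, 1], [0, 0, 0, -0.064, -0.147, 0, 1], [0, 0, 0, -0.064, -0.147, 0, 1], [0, 0, 0, -0.064, -0.147, 0, 1], [0, 0, 0, -0.064, -0.147, 0, 1], [0, 0, -0.08, 0, 0, 0.065, 1], [0, 0, -0.08, 0, 0, 0.065, 1], [0, 0, -0.08, 0, 0, 0.065, 1], [0, 0, -0.08, 0, 0, 0.065, 1], [0, 0, -0.08, 0, 0, 0.065, 1], [0, 0, -0.08, 0, 0, 0.065, 1], [0, 0, -0.08, 0, 0, 0.065, 1], [0, 0, -0.08, 0, 0, 0.065, 1], [0, 0, -0.08, 0, 0, 0.065, 1], [0, 0, -0.08, 0, 0, 0.065, 1], [0, 0, -0.08, 0, 0, 0.065, 1], [0, 0, -0.08, 0, 0, 0.065, 1], [0, 0, -0.08, 0, 0, 0.065, 1]]])

```text
clock: 3.95
position: [0.4602, 0.2034, 0.1186]
ee_rot: [0.709, 0.705, -0.0, 0.001]
ft_force: [0.4, 0.3, -0.4]
grip_width: 0.999
grasp_force: 0.0
```

Request:
send_rows(plan=[[[0, 0, 0, 0, 0, 0, 1], [0, 0, 0, 0, 0, 0, 1]]])

```text
clock: 4.12
position: [0.4598, 0.2039, 0.119]
ee_rot: [0.713, 0.702, -0.001, -0.0]
ft_force: [1.1, 0.6, 0.2]
grip_width: 1.003
grasp_force: 0.0
```

```bash
cat > snap.py <<'E'
from h import *
import pickle,sys
n=sys.argv[1]; s=get_obs(); im=optics.camera('wrist')[:,:,::-1]
pickle.dump(s,open(n+'.pkl','wb')); cv2.imwrite(f'pics/{n}.png',im)
print(s['clock'],s['position'],'yaw',np.degrees(yaw(s)),s['joint_pos'],s['ft_force'])
E
python3 snap.py a1
```

```text
4.1167 [0.4598 0.2039 0.119 ] yaw 89.10973947481051 [ 0.2843  0.3053 -0.8919  1.8924  0.2698  1.0711 -0.732 ] [1.0594 0.584  0.2152]
```

View pics/a1.png

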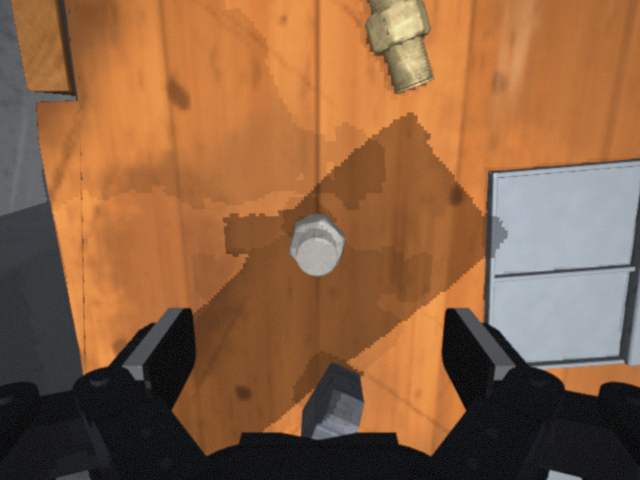

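The wrist view shows adaptor A almost centred between the jaws. Its neck top is at about (317,255) and the hexagon around (317,240). The die shows at (335,405), with its long edge slightly turned. I need the hexagon's angle, so I'll zoom in.

Run:
```python
import cv2
a=cv2.imread('pics/a1.png')[200:290,270:370]; a=cv2.convertScaleAbs(a,alpha=1.4)
cv2.imwrite('pics/a1z.png',cv2.resize(a,None,fx=6,fy=6,interpolation=cv2.INTER_CUBIC))
```

```text
(no output)
```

View pics/a1z.png

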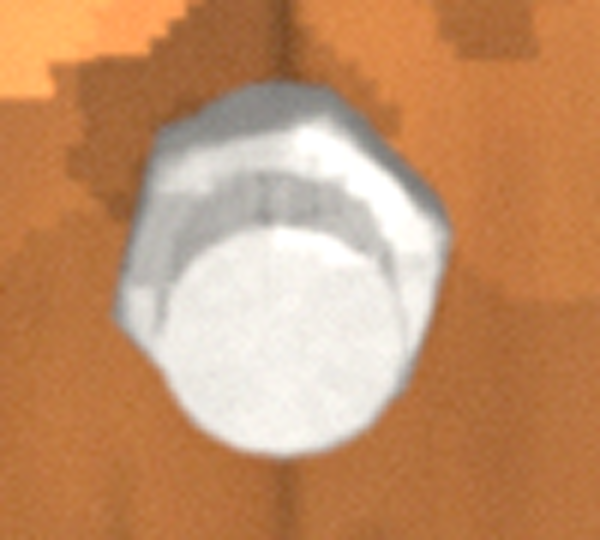

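```bash
cat > fitp.py <<'E'
from h import *
import pickle,sys
from scipy.optimize import minimize
def ring(r,z,n=24,ph=0): a=np.arange(n)*2*np.pi/n+ph; return np.c_[r*np.cos(a),r*np.sin(a),np.full(n,z)]
M={'ad':np.r_[ring(.012,0),ring(.016,.019,6,np.pi/2),ring(.016,.027,6,np.pi/2),ring(.010,.048)],
 'co':np.array([[x,y,z] for y in(-.025,.025) for x,z in((-.012,.006),(-.012,.019),(.012,.006),(.012,.019),(-.006,0),(.006,0),(-.006,.025),(.006,.025))]),
 'die':np.array([[x,y,z] for x in(-.022,.022) for y in(-.01,.012) for z in(0,.03)]+[[x,y,.042] for x in(-.014,.014) for y in(-.01,.012)])}
def fit(n,kind,x0,y0,yaws,sat=70,bright=None):
    s=pickle.load(open(n+'.pkl','rb')); K,T=cam('wrist',s); im=cv2.imread(f'pics/{n}.png')
    hsv=cv2.cvtColor(im,cv2.COLOR_BGR2HSV); m=((hsv[...,1]<sat)).astype(np.uint8)
    u,v=proj(K,T,[x0,y0,.02])[0].astype(int); k,lab=cv2.connectedComponents(m)
    l=lab[max(v-4,0):v+5,u-4:u+5]; l=np.bincount(l[l>0]).argmax() if (l>0).any() else 0; m=(lab==l).astype(np.uint8)
    Mo=M[kind]
    def cost(p):
        c,t=np.cos(p[2]),np.sin(p[2]); w=np.c_[p[0]+c*Mo[:,0]-t*Mo[:,1],p[1]+t*Mo[:,0]+c*Mo[:,1],Mo[:,2]]
        h=cv2.convexHull((proj(K,T,w)*16).astype(np.int32)); q=np.zeros_like(m); cv2.fillConvexPoly(q,h,1,cv2.LINE_8,4)
        return 1-(q&m).sum()/((q|m).sum()+1)
    best=sorted((minimize(cost,[x0,y0,y],method='Nelder-Mead',options=dict(initial_simplex=[[x0,y0,y],[x0+.006,y0,y],[x0,y0+.006,y],[x0,y0,y+.2]],xatol=1e-5,fatol=1e-5)) for y in yaws),key=lambda r:r.fun)
    print(n,kind,'area',m.sum())
    for b in best[:3]: print(b.x[:2],'yaw',np.degrees(b.x[2]),'IoU',1-b.fun)
    return best[0].x,s
def goto(s,pos,yw):
    "shift in tool axes (after turning to yw) and turn, in units"
    t=-(yw-np.radians(0)-yaw(s)); d=np.array(pos)-s['position']
    m=R.from_quat(s['ee_rot']).as_matrix(); print('turn_z units',t/1.5,'shift (present tool axes) units',m.T@d/.2)
E
python3 - <<'E'
from fitp import *
x,s=fit('a1','ad',.4599,.2073,np.radians([-20,0,20]))
x2,_=fit('a1','die',.4678,.093,np.radians([-30,-10,10,30,90]))
for k in range(6):
    a=x[2]+np.pi/2+np.pi/3*k
    print('grip yaw',np.degrees(a)%180)
goto(s,[x[0],x[1],.021],yaw(s))
E
```

```text
a1 ad area 2571
[0.4585 0.2086] yaw -17.869734259425687 IoU 0.9487084870848709
[0.4585 0.208 ] yaw 42.32622555602662 IoU 0.9476208041313169
[0.4587 0.209 ] yaw -16.39757100965699 IoU 0.944485294117647
a1 die area 89980
[0.4657 0.0911] yaw 60.314457025509704 IoU 0.04567339546799776
[0.4678 0.0821] yaw 17.655721796634406 IoU 0.04403920924374349
[0.4659 0.0847] yaw 31.765532745113564 IoU 0.04402756927931972
grip yaw 72.13026574057432
grip yaw 132.13026574057432
grip yaw 12.130265740574316
grip yaw 72.13026574057434
grip yaw 132.13026574057426
grip yaw 12.130265740574316
turn_z units -0.0 shift (present tool axes) units [ 0.0239 -0.0061  0.4899]
```

Request:
send_rows(plan=[[[0, 0, 0, 0.024, -0.006, 0.06, 1], [0, 0, 0.066, 0, 0, 0.08, 1], [0, 0, 0.066, 0, 0, 0.08, 1], [0, 0, 0.066, 0, 0, 0.08, 1], [0, 0, 0, 0, 0, 0.08, 1], [0, 0, 0, 0, 0, 0.06, 1], [0, 0, 0, 0, 0, 0.05, 1], [0, 0, 0, 0, 0, 0, 1], [0, 0, 0, 0, 0, 0, 1], [0, 0, 0, 0, 0, 0, 0], [0, 0, 0, 0, 0, 0, 0], [0, 0, 0, 0, 0, 0, 0], [0, 0, 0, 0, 0, 0, 0], [0, 0, 0, 0, 0, 0, 0], [0, 0, 0, 0, 0, 0, 0], [0, 0, 0, 0, 0, 0, 0], [0, 0, 0, 0, 0, 0, 0]]], squeeze=50)

```text
clock: 5.58
position: [0.4589, 0.2102, 0.0218]
ee_rot: [0.807, 0.591, 0.0, 0.0]
ft_force: [-2.0, -1.5, 5.6]
grip_width: 0.313
grasp_force: 49.0
```

Run:
```python
from fitp import *
from trays import fit as tf
s=get_obs(); print({k:np.round(s[k],4) for k in ('clock','position','ft_force','torque','grip_width','grasp_force','joint_pos')},np.degrees(yaw(s)))
m,th,Rm,_=tf()['A']; p=m+Rm@[-.022,.032]; print(p)
goto(s,[*p,.10],np.pi/2+th)
```

```text
{'clock': np.float64(5.5833), 'position': array([0.4589, 0.2102, 0.0218]), 'ft_force': array([-2.0402, -1.5199,  5.6464]), 'torque': array([-0.1972,  0.3855,  0.0074]), 'grip_width': np.float64(0.3132), 'grasp_force': np.float64(48.9731), 'joint_pos': array([ 0.1463,  0.4439, -0.7647,  1.96  ,  0.3933,  0.8897, -1.1302])} 72.40812812219953
[0.6141 0.0408]
turn_z units -0.24337566943602992 shift (present tool axes) units [-0.5733  0.9956 -0.3905]
```

Request:
send_rows(plan=[[[0, 0, 0, 0, 0, -0.1, 0], [0, 0, 0, 0, 0, -0.14, 0], [0, 0, 0, 0, 0, -0.15, 0], [0, 0, 0, -0.0717, 0.1244, 0, 0], [0, 0, 0, -0.0717, 0.1244, 0, 0], [0, 0, 0, -0.0717, 0.1244, 0, 0], [0, 0, 0, -0.0717, 0.1244, 0, 0], [0, 0, 0, -0.0717, 0.1244, 0, 0], [0, 0, 0, -0.0717, 0.1244, 0, 0], [0, 0, 0, -0.0717, 0.1244, 0, 0], [0, 0, 0, -0.0717, 0.1244, 0, 0], [0, 0, -0.081, 0, 0, 0, 0], [0, 0, -0.081, 0, 0, 0, 0], [0, 0, -0.081, 0, 0, 0.1, 0], [0, 0, 0, 0, 0, 0.1, 0], [0, 0, 0, 0, 0, 0.1, 0], [0, 0, 0, 0, 0, 0, 0], [0, 0, 0, 0, 0, 0, 0]]])

```text
clock: 7.08
position: [0.6129, 0.0406, 0.0386]
ee_rot: [0.686, 0.727, -0.001, -0.001]
ft_force: [-0.3, 0.5, -0.5]
grip_width: 0.312
grasp_force: 50.0
```

Run:
```python
from fitp import *
from trays import fit as tf
s=get_obs(); print({k:np.round(s[k],4) for k in ('clock','position','ft_force','grip_width','grasp_force','joint_pos')},np.degrees(yaw(s)))
m,th,Rm,_=tf()['A']; p=m+Rm@[-.022,.032]; print(p)
goto(s,[*p,.0253],np.pi/2+th)
```

```text
{'clock': np.float64(7.0833), 'position': array([0.6129, 0.0406, 0.0386]), 'ft_force': array([-0.3298,  0.487 , -0.5039]), 'grip_width': np.float64(0.3118), 'grasp_force': np.float64(49.9992), 'joint_pos': array([ 0.4118,  0.6215, -0.7219,  1.661 ,  0.462 ,  1.0395, -0.4   ])} 93.29320399550613
[0.6142 0.0409]
turn_z units -0.000352790752241076 shift (present tool axes) units [0.0013 0.0063 0.0664]
```

Request:
send_rows(plan=[[[0, 0, 0, 0, 0.006, 0.03, 0], [0, 0, 0, 0, 0, 0.02, 0], [0, 0, 0, 0, 0, 0.015, 0], [0, 0, 0, 0, 0, 0, 0], [0, 0, 0, 0, 0, 0, 0], [0, 0, 0, 0, 0, 0, 0]]])

```text
clock: 7.58
position: [0.6152, 0.0407, 0.0266]
ee_rot: [0.686, 0.727, 0.0, 0.0]
ft_force: [0.4, -0.1, -1.2]
grip_width: 0.311
grasp_force: 50.0
```

Request:
send_rows(plan=[[[0, 0, 0, 0, 0, 0.006, 0], [0, 0, 0, 0, 0, 0, 0], [0, 0, 0, 0, 0, 0, 0]]])

```text
clock: 7.83
position: [0.615, 0.0407, 0.0252]
ee_rot: [0.686, 0.727, -0.0, 0.0]
ft_force: [0.8, -0.2, -1.9]
grip_width: 0.308
grasp_force: 50.0
```

Request:
send_rows(plan=[[[0, 0, 0, 0, 0, 0, 0.5], [0, 0, 0, 0, 0, 0, 0.5], [0, 0, 0, 0, 0, 0, 0.5], [0, 0, 0, 0, 0, 0, 0.5], [0, 0, 0, 0, 0, -0.06, 0.5], [0, 0, 0, 0, 0, -0.1, 0.5], [0, 0, 0, 0, 0, -0.15, 0.5], [0, 0, 0, 0, 0, -0.165, 1], [0, 0, 0, -0.0204, -0.129, 0, 1], [0, 0, 0, -0.0204, -0.129, 0, 1], [0, 0, 0, -0.0204, -0.129, 0, 1], [0, 0, 0, -0.0204, -0.129, 0, 1], [0, 0, 0, -0.0204, -0.129, 0, 1], [0, 0, 0, -0.0204, -0.129, 0, 1], [0, 0, 0, -0.0204, -0.129, 0, 1], [0, 0, 0, 0, 0, 0, 1], [0, 0, 0, 0, 0, 0, 1], [0, 0, 0, 0, 0, 0, 1]]])

```text
clock: 9.33
position: [0.4372, 0.0018, 0.121]
ee_rot: [0.686, 0.727, 0.0, 0.001]
ft_force: [0.2, 0.7, -0.0]
grip_width: 1.002
grasp_force: 0.0
```

```bash
python3 snap.py b1
python3 - <<'E'
from fitp import *
x,s=fit('b1','ad',.4359,.002,np.radians([-20,0,20]))
goto(s,[x[0],x[1],.021],yaw(s))
print(np.degrees([x[2]+np.pi/2+k*np.pi/3 for k in(-1,0,1)]))
a=cv2.imread('pics/b1.png'); cv2.imwrite('pics/b1v.png',a)
E
```

```text
9.3333 [0.4372 0.0018 0.121 ] yaw 93.2932823781912 [ 0.7552  0.1131 -0.8879  2.0483  0.104   1.0224 -0.1264] [ 0.1939  0.7006 -0.0408]
b1 ad area 2534
[0.4328 0.0026] yaw -16.25059922773747 IoU 0.9469357249626308
[0.4327 0.0028] yaw 41.76726983582995 IoU 0.9462084422861412
[0.4327 0.0024] yaw -1.9707760432257058 IoU 0.9111111111111111
turn_z units -0.0 shift (present tool axes) units [ 0.0054 -0.0231  0.5001]
[ 13.7494  73.7494 133.7494]
```

View pics/b1.png

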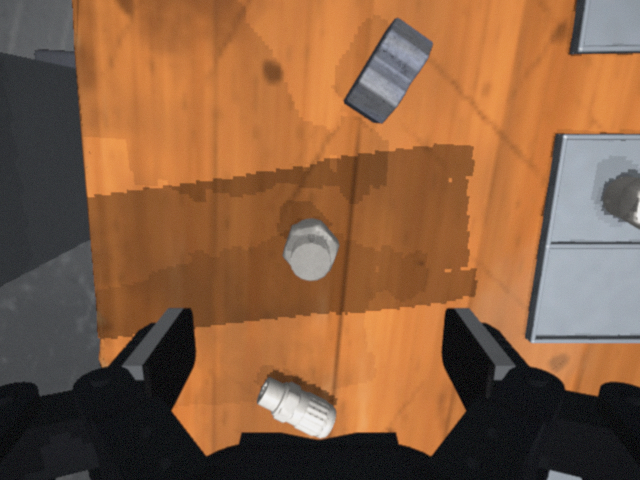

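The wrist view shows adaptor B centred at about (311,245), with the IoU fit matching it well. The die is at (390,72), coupler A at (297,407), and adaptor A stands in the left adaptor compartment at about (625,195).

Request:
send_rows(plan=[[[0, 0, 0, 0.005, -0.023, 0.06, 1], [0, 0, 0.0757, 0, 0, 0.08, 1], [0, 0, 0.0757, 0, 0, 0.08, 1], [0, 0, 0.0757, 0, 0, 0.08, 1], [0, 0, 0, 0, 0, 0.08, 1], [0, 0, 0, 0, 0, 0.07, 1], [0, 0, 0, 0, 0, 0.05, 1], [0, 0, 0, 0, 0, 0, 1], [0, 0, 0, 0, 0, 0, 1], [0, 0, 0, 0, 0, 0, 0], [0, 0, 0, 0, 0, 0, 0], [0, 0, 0, 0, 0, 0, 0], [0, 0, 0, 0, 0, 0, 0], [0, 0, 0, 0, 0, 0, 0], [0, 0, 0, 0, 0, 0, 0], [0, 0, 0, 0, 0, 0, 0]]])

```text
clock: 10.72
position: [0.432, 0.0024, 0.0206]
ee_rot: [0.8, 0.6, 0.0, 0.0]
ft_force: [-1.1, -0.5, 6.1]
grip_width: 0.314
grasp_force: 48.7
```

Run:
```python
from fitp import *
from trays import fit as tf
fit('b1','die',.4678,.093,np.radians([-30,-60,10,60]))
s=get_obs(); print({k:np.round(s[k],4) for k in ('clock','position','ft_force','grip_width','grasp_force')},np.degrees(yaw(s)))
m,th,Rm,_=tf()['A']; p=m+Rm@[-.022,-.032]; print(p)
goto(s,[*p,.10],np.pi/2+th)
```

```text
b1 die area 4722
[0.4666 0.0954] yaw 59.1579347233416 IoU 0.9172494172494172
[0.4645 0.096 ] yaw -119.73064117120884 IoU 0.9168770635074772
[0.4649 0.0969] yaw -119.73781386256425 IoU 0.9121112613482713
{'clock': np.float64(10.7167), 'position': array([0.432 , 0.0024, 0.0206]), 'ft_force': array([-1.0603, -0.4612,  6.1489]), 'grip_width': np.float64(0.3139), 'grasp_force': np.float64(48.7316)} 73.76590276714707
[ 0.6178 -0.0231]
turn_z units -0.22757666529477186 shift (present tool axes) units [ 0.137   0.9276 -0.3962]
```

Request:
send_rows(plan=[[[0, 0, 0, 0, 0, -0.1, 0], [0, 0, 0, 0, 0, -0.15, 0], [0, 0, 0, 0, 0, -0.15, 0], [0, 0, 0, 0.0196, 0.1325, 0, 0], [0, 0, 0, 0.0196, 0.1325, 0, 0], [0, 0, 0, 0.0196, 0.1325, 0, 0], [0, 0, 0, 0.0196, 0.1325, 0, 0], [0, 0, 0, 0.0196, 0.1325, 0, 0], [0, 0, 0, 0.0196, 0.1325, 0, 0], [0, 0, 0, 0.0196, 0.1325, 0, 0], [0, 0, -0.0759, 0, 0, 0, 0], [0, 0, -0.0759, 0, 0, 0, 0], [0, 0, -0.0759, 0, 0, 0.1, 0], [0, 0, 0, 0, 0, 0.1, 0], [0, 0, 0, 0, 0, 0.1, 0], [0, 0, 0, 0, 0, 0.05, 0], [0, 0, 0, 0, 0, 0, 0], [0, 0, 0, 0, 0, 0, 0], [0, 0, 0, 0, 0, 0, 0]]])

```text
clock: 12.3
position: [0.6182, -0.0228, 0.0313]
ee_rot: [0.686, 0.727, 0.001, 0.001]
ft_force: [1.3, -0.0, -0.9]
grip_width: 0.308
grasp_force: 50.1
```

Request:
send_rows(plan=[[[0, 0, 0, 0, 0, 0.02, 0], [0, 0, 0, 0, 0, 0.015, 0], [0, 0, 0, 0, 0, 0, 0], [0, 0, 0, 0, 0, 0, 0], [0, 0, 0, 0, 0, 0, 0]]])

```text
clock: 12.72
position: [0.6181, -0.023, 0.0238]
ee_rot: [0.686, 0.727, 0.0, 0.001]
ft_force: [0.6, -0.8, 2.6]
grip_width: 0.31
grasp_force: 50.5
```

Request:
send_rows(plan=[[[0, 0, 0, 0, 0, 0, 0.5], [0, 0, 0, 0, 0, 0, 0.5], [0, 0, 0, 0, 0, 0, 0.5], [0, 0, 0, 0, 0, 0, 0.5], [0, 0, 0, 0, 0, -0.06, 0.5], [0, 0, 0, 0, 0, -0.1, 0.5], [0, 0, 0, 0, 0, -0.15, 0.5], [0, 0, 0, 0, 0, -0.165, 1], [0, 0, 0, -0.055, -0.1377, 0, 1], [0, 0, 0, -0.055, -0.1377, 0, 1], [0, 0, 0, -0.055, -0.1377, 0, 1], [0, 0, 0, -0.055, -0.1377, 0, 1], [0, 0, 0, -0.055, -0.1377, 0, 1], [0, 0, 0, -0.055, -0.1377, 0, 1], [0, 0, 0, -0.055, -0.1377, 0, 1]]])

```text
clock: 13.97
position: [0.4283, -0.1113, 0.1185]
ee_rot: [0.686, 0.728, -0.0, 0.0]
ft_force: [-0.3, -0.8, 1.3]
grip_width: 0.999
grasp_force: 0.0
```

Request:
send_rows(plan=[[[0, 0, -0.0754, 0, 0, 0, 1], [0, 0, -0.0754, 0, 0, 0, 1], [0, 0, -0.0754, 0, 0, 0, 1], [0, 0, -0.0754, 0, 0, 0, 1], [0, 0, -0.0754, 0, 0, 0, 1], [0, 0, -0.0754, 0, 0, 0, 1], [0, 0, -0.0754, 0, 0, 0, 1], [0, 0, -0.0754, 0, 0, 0, 1], [0, 0, -0.0754, 0, 0, 0, 1], [0, 0, 0, 0, 0, 0, 1], [0, 0, 0, 0, 0, 0, 1], [0, 0, 0, 0, 0, 0, 1]]])

```text
clock: 14.97
position: [0.4296, -0.111, 0.1184]
ee_rot: [0.247, 0.969, -0.0, 0.0]
ft_force: [-0.0, 0.4, 0.5]
grip_width: 0.997
grasp_force: 0.0
```

```bash
python3 snap.py c1
python3 - <<'E'
from fitp import *
x,s=fit('c1','co',.430,-.111,np.radians([50,60,70]))
goto(s,[x[0],x[1],.0185],x[2]+np.pi/2)
E
```

```text
14.9667 [ 0.4296 -0.111   0.1184] yaw 151.45637199446628 [ 1.1293  0.1678 -1.0241  2.0308  0.1678  1.0289  1.097 ] [-0.033   0.3686  0.4928]
c1 co area 3317
[ 0.4294 -0.1103] yaw 61.59302423259914 IoU 0.8049017228827955
[ 0.4295 -0.111 ] yaw 66.78105295387157 IoU 0.8023705853894533
[ 0.4289 -0.1106] yaw 65.40365729612637 IoU 0.8010142477662401
turn_z units -0.001590020990425008 shift (present tool axes) units [0.0023 0.0027 0.4996]
```

View pics/c1.png

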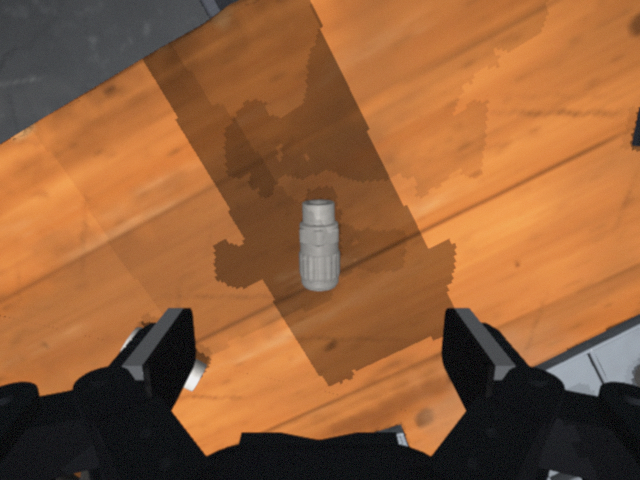

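The wrist view shows coupler A upright in the image, centred at (319,245) and in line with the jaws, with its thick end down. The adaptor tray is at the right edge.

Request:
send_rows(plan=[[[0, 0, 0, 0.002, 0.003, 0.08, 1], [0, 0, 0, 0, 0, 0.1, 1], [0, 0, 0, 0, 0, 0.1, 1], [0, 0, 0, 0, 0, 0.1, 1], [0, 0, 0, 0, 0, 0.07, 1], [0, 0, 0, 0, 0, 0.047, 1], [0, 0, 0, 0, 0, 0, 1], [0, 0, 0, 0, 0, 0, 1], [0, 0, 0, 0, 0, 0, 0], [0, 0, 0, 0, 0, 0, 0], [0, 0, 0, 0, 0, 0, 0], [0, 0, 0, 0, 0, 0, 0], [0, 0, 0, 0, 0, 0, 0], [0, 0, 0, 0, 0, 0, 0], [0, 0, 0, 0, 0, 0, 0]]])

```text
clock: 16.27
position: [0.4297, -0.1105, 0.0192]
ee_rot: [0.245, 0.97, -0.0, 0.0]
ft_force: [-1.9, -0.2, 5.9]
grip_width: 0.247
grasp_force: 49.3
```

Run:
```python
from fitp import *
from trays import fit as tf
s=get_obs(); print({k:np.round(s[k],4) for k in ('clock','position','ft_force','grip_width','grasp_force')},np.degrees(yaw(s)))
m,th,Rm,_=tf()['C']; p=m+Rm@[-.022,.032]; print(p)
goto(s,[*p,.10],np.pi/2+th)
```

```text
{'clock': np.float64(16.2667), 'position': array([ 0.4297, -0.1105,  0.0192]), 'ft_force': array([-1.8518, -0.1836,  5.9417]), 'grip_width': np.float64(0.2466), 'grasp_force': np.float64(49.3274)} 151.65912122483755
[0.6044 0.212 ]
turn_z units 0.6734005262831779 shift (present tool axes) units [-0.0033  1.8339 -0.4048]
```

Request:
send_rows(plan=[[[0, 0, 0, 0, 0, -0.1, 0], [0, 0, 0, 0, 0, -0.15, 0], [0, 0, 0, 0, 0, -0.15, 0], [0, 0, 0, 0, 0.1528, 0, 0], [0, 0, 0, 0, 0.1528, 0, 0], [0, 0, 0, 0, 0.1528, 0, 0], [0, 0, 0, 0, 0.1528, 0, 0], [0, 0, 0, 0, 0.1528, 0, 0], [0, 0, 0, 0, 0.1528, 0, 0], [0, 0, 0, 0, 0.1528, 0, 0], [0, 0, 0, 0, 0.1528, 0, 0], [0, 0, 0, 0, 0.1528, 0, 0], [0, 0, 0, 0, 0.1528, 0, 0], [0, 0, 0, 0, 0.1528, 0, 0], [0, 0, 0, 0, 0.1528, 0, 0]]])

```text
clock: 17.52
position: [0.6038, 0.2136, 0.0981]
ee_rot: [0.245, 0.97, -0.0, -0.0]
ft_force: [-0.0, -0.2, -0.2]
grip_width: 0.248
grasp_force: 49.4
```

Request:
send_rows(plan=[[[0, 0, 0.0748, 0, 0, 0, 0], [0, 0, 0.0748, 0, 0, 0, 0], [0, 0, 0.0748, 0, 0, 0, 0], [0, 0, 0.0748, 0, 0, 0, 0], [0, 0, 0.0748, 0, 0, 0, 0], [0, 0, 0.0748, 0, 0, 0, 0], [0, 0, 0.0748, 0, 0, 0, 0], [0, 0, 0.0748, 0, 0, 0.05, 0], [0, 0, 0.0748, 0, 0, 0.1, 0], [0, 0, 0, 0, 0, 0.1, 0], [0, 0, 0, 0, 0, 0.05, 0], [0, 0, 0, 0, 0, 0, 0], [0, 0, 0, 0, 0, 0, 0], [0, 0, 0, 0, 0, 0, 0]]])

```text
clock: 18.68
position: [0.604, 0.2129, 0.0398]
ee_rot: [0.683, 0.73, 0.001, 0.0]
ft_force: [0.8, 0.5, -1.2]
grip_width: 0.241
grasp_force: 49.5
```

```bash
python3 - <<'E'
from fitp import *
from trays import fit as tf
s=get_obs(); print({k:np.round(s[k],4) for k in ('clock','position','ft_force','grip_width','grasp_force')},np.degrees(yaw(s)))
m,th,Rm,_=tf()['C']; p=m+Rm@[-.022,.032]; print(p)
goto(s,[*p,.0225],np.pi/2+th)
E
python3 snap.py p1
```

```text
{'clock': np.float64(18.6833), 'position': array([0.604 , 0.2129, 0.0398]), 'ft_force': array([ 0.7799,  0.4791, -1.1546]), 'grip_width': np.float64(0.2408), 'grasp_force': np.float64(49.4693)} 93.83465906562014
[0.604  0.2119]
turn_z units 0.0007024950623841045 shift (present tool axes) units [-0.0048 -0.0007  0.0865]
18.6833 [0.604  0.2129 0.0398] yaw 93.83465906562014 [ 0.0983  0.6564 -0.6878  1.5902  0.4598  1.061  -0.6483] [ 0.7799  0.4791 -1.1546]
```

View pics/p1.png

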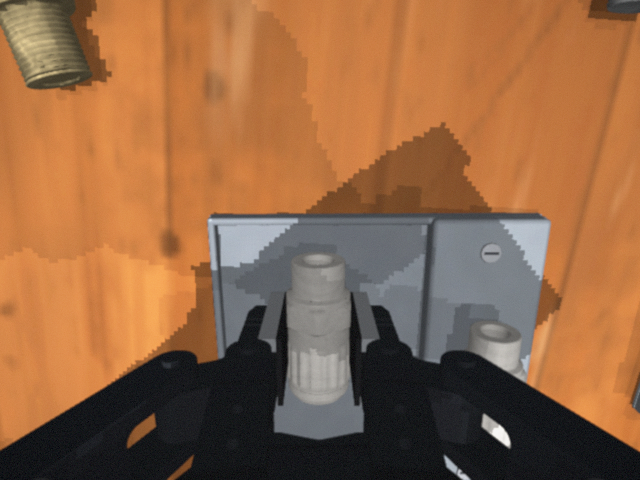

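The wrist view shows coupler A held level over the left compartment. Its front end is at (318,258), the tray's outer edge is at row 215 and the inner rim edge at about row 224. I'll check the end clearance before lowering.

Run:
```python
from trays import *
s=pickle.load(open('p1.pkl','rb')); K,T=cam('wrist',s)
print('outer top',toplane(K,T,[(318,215),(330,215),(211,219),(545,217)],.008))
print('inner',toplane(K,T,[(318,225),(425,224)],.008),'step edge',toplane(K,T,[(432,222),(429,340)],.012),'left inner',toplane(K,T,[(219,226),(226,350)],.008))
print('coupler end',toplane(K,T,[(318,254)],.0206+.025), 'thick end', toplane(K,T,[(318,403)],.0206+.0125))
```

```text
outer top [[0.6013 0.2478 0.008 ]
 [0.6059 0.2481 0.008 ]
 [0.5604 0.2435 0.008 ]
 [0.6884 0.2528 0.008 ]]
inner [[0.6016 0.2438 0.008 ]
 [0.6428 0.247  0.008 ]] step edge [[0.6442 0.2488 0.012 ]
 [0.65   0.1996 0.012 ]] left inner [[0.5635 0.2409 0.008 ]
 [0.5665 0.187  0.008 ]]
coupler end [[0.6016 0.2443 0.0456]] thick end [[0.6057 0.1825 0.0331]]
```

Request:
send_rows(plan=[[[0, 0, 0, 0.002, 0.005, 0.04, 0], [0, 0, 0, 0, 0, 0.03, 0], [0, 0, 0, 0, 0, 0.015, 0], [0, 0, 0, 0, 0, 0, 0], [0, 0, 0, 0, 0, 0, 0], [0, 0, 0, 0, 0, 0, 0]]])

```text
clock: 19.23
position: [0.6045, 0.2128, 0.0222]
ee_rot: [0.683, 0.73, -0.0, 0.0]
ft_force: [-3.6, -1.1, 8.2]
grip_width: 0.248
grasp_force: 50.7
```

Request:
send_rows(plan=[[[0, 0, 0, 0, 0, 0, 0.5], [0, 0, 0, 0, 0, 0, 0.5], [0, 0, 0, 0, 0, 0, 0.5], [0, 0, 0, 0, 0, 0, 0.5], [0, 0, 0, 0, 0, -0.08, 0.5], [0, 0, 0, 0, 0, -0.12, 0.5], [0, 0, 0, 0, 0, -0.15, 0.5], [0, 0, 0, 0, 0, -0.14, 1], [0, 0, 0, -0.1549, -0.0663, 0, 1], [0, 0, 0, -0.1549, -0.0663, 0, 1], [0, 0, 0, -0.1549, -0.0663, 0, 1], [0, 0, 0, -0.1549, -0.0663, 0, 1], [0, 0, 0, -0.1549, -0.0663, 0, 1], [0, 0, 0, -0.1549, -0.0663, 0, 1], [0, 0, 0, -0.1549, -0.0663, 0, 1], [0, 0, 0, -0.1549, -0.0663, 0, 1], [0, 0, 0, -0.1549, -0.0663, 0, 1], [0, 0, 0, -0.1549, -0.0663, 0, 1]]])

```text
clock: 20.73
position: [0.4922, -0.1063, 0.121]
ee_rot: [0.683, 0.73, 0.0, 0.001]
ft_force: [1.2, -0.9, -0.1]
grip_width: 1.003
grasp_force: 0.0
```

Request:
send_rows(plan=[[[0, 0, 0, -0.1549, -0.0663, 0, 1], [0, 0, 0, -0.1549, -0.0663, 0, 1], [0, 0, 0, -0.1549, -0.0663, 0, 1], [0, 0, 0, -0.1549, -0.0663, 0, 1], [0, 0, 0.0759, 0, 0, 0, 1], [0, 0, 0.0759, 0, 0, 0, 1], [0, 0, 0.0759, 0, 0, 0, 1], [0, 0, 0.0759, 0, 0, 0, 1], [0, 0, 0.0759, 0, 0, 0, 1], [0, 0, 0.0759, 0, 0, 0, 1], [0, 0, 0.0759, 0, 0, 0, 1], [0, 0, 0.0759, 0, 0, 0, 1], [0, 0, 0.0759, 0, 0, 0, 1], [0, 0, 0.0759, 0, 0, 0, 1], [0, 0, 0, 0, 0, 0, 1], [0, 0, 0, 0, 0, 0, 1], [0, 0, 0, 0, 0, 0, 1]]])

```text
clock: 22.15
position: [0.4482, -0.2321, 0.1203]
ee_rot: [0.969, 0.249, 0.0, 0.0]
ft_force: [0.9, -0.7, -0.6]
grip_width: 0.997
grasp_force: 0.0
```

```bash
python3 snap.py d1
python3 - <<'E'
from fitp import *
x,s=fit('d1','co',.448,-.2325,np.radians([-70,-60,-50]))
goto(s,[x[0],x[1],.0185],x[2]+np.pi/2)
E
```

```text
22.15 [ 0.4482 -0.2321  0.1203] yaw 28.819254539142836 [ 0.8287  0.2227 -0.4863  1.9044  0.12    1.042  -0.7758] [ 0.8857 -0.6912 -0.6134]
d1 co area 3249
[ 0.4486 -0.2321] yaw -61.922195674608695 IoU 0.8037128712871288
[ 0.4489 -0.2329] yaw -60.36882280904277 IoU 0.801233045622688
[ 0.4479 -0.2331] yaw -58.19594541328162 IoU 0.7971050049067714
turn_z units 0.008627164979719973 shift (present tool axes) units [0.0014 0.0009 0.5089]
```

View pics/d1.png

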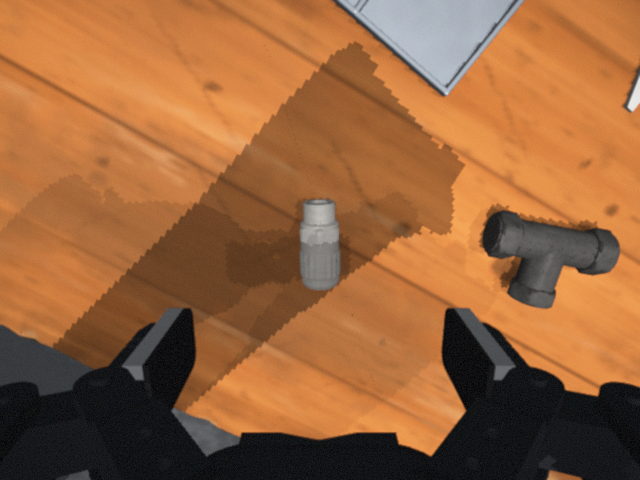

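The wrist view shows coupler B in line with the jaws at (320,245). The tee's nearest edge at (485,235) is about 100 mm to the side, clear of the fingers.

Request:
send_rows(plan=[[[0, 0, 0, 0.001, 0.001, 0.08, 1], [0, 0, 0, 0, 0, 0.1, 1], [0, 0, 0, 0, 0, 0.1, 1], [0, 0, 0, 0, 0, 0.1, 1], [0, 0, 0, 0, 0, 0.08, 1], [0, 0, 0, 0, 0, 0.045, 1], [0, 0, 0, 0, 0, 0, 1], [0, 0, 0, 0, 0, 0, 1], [0, 0, 0, 0, 0, 0, 0], [0, 0, 0, 0, 0, 0, 0], [0, 0, 0, 0, 0, 0, 0], [0, 0, 0, 0, 0, 0, 0], [0, 0, 0, 0, 0, 0, 0], [0, 0, 0, 0, 0, 0, 0], [0, 0, 0, 0, 0, 0, 0]]])

```text
clock: 23.45
position: [0.4486, -0.2325, 0.0192]
ee_rot: [0.969, 0.247, 0.0, 0.0]
ft_force: [-1.1, 0.1, 5.6]
grip_width: 0.248
grasp_force: 49.7
```

Run:
```python
from fitp import *
from trays import fit as tf
s=get_obs(); print({k:np.round(s[k],4) for k in ('clock','position','ft_force','grip_width','grasp_force')},np.degrees(yaw(s)))
m,th,Rm,_=tf()['C']; p=m+Rm@[-.022,-.032]+[.001,.0018]; print(p)
goto(s,[*p,.10],np.pi/2+th)
```

```text
{'clock': np.float64(23.45), 'position': array([ 0.4486, -0.2325,  0.0192]), 'ft_force': array([-1.1101,  0.1397,  5.6256]), 'grip_width': np.float64(0.2476), 'grasp_force': np.float64(49.6791)} 28.57824587374352
[0.609  0.1493]
turn_z units -0.7586662157064644 shift (present tool axes) units [ 1.6174 -1.2923 -0.4044]
```

Request:
send_rows(plan=[[[0, 0, 0, 0, 0, -0.1, 0], [0, 0, 0, 0, 0, -0.15, 0], [0, 0, 0, 0, 0, -0.16, 0], [0, 0, 0, 0.1244, -0.0994, 0, 0], [0, 0, 0, 0.1244, -0.0994, 0, 0], [0, 0, 0, 0.1244, -0.0994, 0, 0], [0, 0, 0, 0.1244, -0.0994, 0, 0], [0, 0, 0, 0.1244, -0.0994, 0, 0], [0, 0, 0, 0.1244, -0.0994, 0, 0], [0, 0, 0, 0.1244, -0.0994, 0, 0], [0, 0, 0, 0.1244, -0.0994, 0, 0], [0, 0, 0, 0.1244, -0.0994, 0, 0], [0, 0, 0, 0.1244, -0.0994, 0, 0], [0, 0, 0, 0.1244, -0.0994, 0, 0], [0, 0, 0, 0.1244, -0.0994, 0, 0], [0, 0, 0, 0.1244, -0.0994, 0, 0]]])

```text
clock: 24.78
position: [0.6089, 0.1506, 0.1002]
ee_rot: [0.969, 0.247, -0.0, 0.0]
ft_force: [-0.5, 0.1, -1.6]
grip_width: 0.248
grasp_force: 49.3
```

Request:
send_rows(plan=[[[0, 0, -0.0759, 0, 0, 0, 0], [0, 0, -0.0759, 0, 0, 0, 0], [0, 0, -0.0759, 0, 0, 0, 0], [0, 0, -0.0759, 0, 0, 0, 0], [0, 0, -0.0759, 0, 0, 0, 0], [0, 0, -0.0759, 0, 0, 0, 0], [0, 0, -0.0759, 0, 0, 0, 0], [0, 0, -0.0759, 0, 0, 0, 0], [0, 0, -0.0759, 0, 0, 0.05, 0], [0, 0, -0.0759, 0, 0, 0.1, 0], [0, 0, 0, 0, 0, 0.1, 0], [0, 0, 0, 0, 0, 0.05, 0], [0, 0, 0, 0, 0, 0, 0], [0, 0, 0, 0, 0, 0, 0], [0, 0, 0, 0, 0, 0, 0]]])

```text
clock: 26.03
position: [0.6092, 0.1498, 0.0418]
ee_rot: [0.683, 0.73, 0.001, 0.0]
ft_force: [0.1, -0.1, -0.9]
grip_width: 0.247
grasp_force: 49.2
```

```bash
python3 snap.py p2
python3 - <<'E'
from fitp import *
s=get_obs(); goto(s,[.609,.1493,.0225],np.pi/2+.066)
E
```

```text
26.0333 [0.6092 0.1498 0.0418] yaw 93.78824237146296 [ 0.2752  0.6661 -0.7912  1.623   0.5234  1.0748 -0.5981] [ 0.1033 -0.1386 -0.8739]
turn_z units 0.00011443359163454403 shift (present tool axes) units [-0.0026 -0.0024  0.0977]
```

View pics/p2.png

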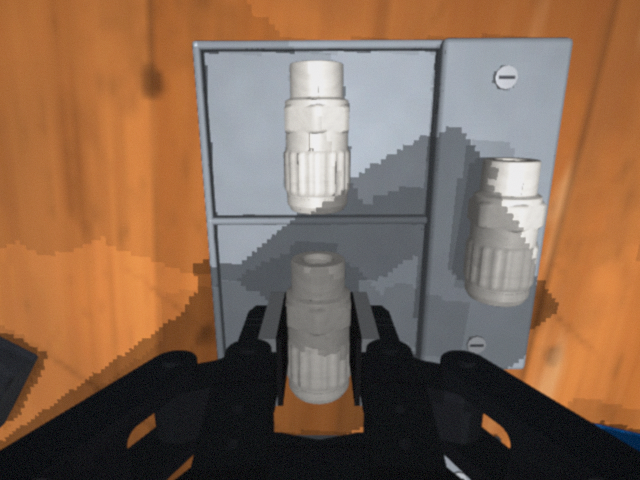

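Coupler A lies flat in the left compartment, rows 60-212, between the rim (48) and the rib (216). Coupler B is held over the right compartment, with the rib's near edge at row 222. I'll check that clearance too.

Run:
```python
from trays import *
s=pickle.load(open('p2.pkl','rb')); K,T=cam('wrist',s)
print('rib far/near',toplane(K,T,[(318,216),(318,223)],.008),'outer',toplane(K,T,[(300,43)],.008)[0],'inner wall',toplane(K,T,[(300,50)],.008)[0])
print('coA ends',toplane(K,T,[(318,60)],.0205)[0],toplane(K,T,[(318,213)],.012)[0])
```

```text
rib far/near [[0.6066 0.1839 0.008 ]
 [0.6068 0.1811 0.008 ]] outer [0.5963 0.2449 0.008 ] inner wall [0.5965 0.2427 0.008 ]
coA ends [0.603  0.2383 0.0205] [0.6065 0.1859 0.012 ]
```

Request:
send_rows(plan=[[[0, 0, 0, 0.005, 0, 0.045, 0], [0, 0, 0, 0, 0, 0.035, 0], [0, 0, 0, 0, 0, 0.016, 0], [0, 0, 0, 0, 0, 0, 0], [0, 0, 0, 0, 0, 0, 0], [0, 0, 0, 0, 0, 0, 0]]])

```text
clock: 26.58
position: [0.6085, 0.1505, 0.0222]
ee_rot: [0.683, 0.73, -0.0, 0.0]
ft_force: [-5.1, -2.7, 11.0]
grip_width: 0.248
grasp_force: 51.1
```

Request:
send_rows(plan=[[[0, 0, 0, 0, 0, 0, 0.5], [0, 0, 0, 0, 0, 0, 0.5], [0, 0, 0, 0, 0, 0, 0.5], [0, 0, 0, 0, 0, 0, 0.5], [0, 0, 0, 0, 0, -0.08, 0.5], [0, 0, 0, 0, 0, -0.12, 0.5], [0, 0, 0, 0, 0, -0.15, 0.5], [0, 0, 0, 0, 0, -0.14, 1], [0, 0, 0, -0.0455, -0.1454, 0, 1], [0, 0, 0, -0.0455, -0.1454, 0, 1], [0, 0, 0, -0.0455, -0.1454, 0, 1], [0, 0, 0, -0.0455, -0.1454, 0, 1], [0, 0, 0, -0.0455, -0.1454, 0, 1]]])

```text
clock: 27.67
position: [0.4653, 0.0951, 0.12]
ee_rot: [0.683, 0.73, -0.0, 0.0]
ft_force: [-0.0, -0.8, 1.3]
grip_width: 1.0
grasp_force: 0.0
```

Request:
send_rows(plan=[[[0, 0, 0.0671, 0, 0, 0, 1], [0, 0, 0.0671, 0, 0, 0, 1], [0, 0, 0.0671, 0, 0, 0, 1], [0, 0, 0.0671, 0, 0, 0, 1], [0, 0, 0.0671, 0, 0, 0, 1], [0, 0, 0.0671, 0, 0, 0, 1], [0, 0, 0, 0, 0, 0, 1], [0, 0, 0, 0, 0, 0, 1], [0, 0, 0, 0, 0, 0, 1]]])

```text
clock: 28.42
position: [0.4667, 0.0955, 0.12]
ee_rot: [0.869, 0.496, 0.0, 0.0]
ft_force: [0.4, -0.5, 0.9]
grip_width: 0.999
grasp_force: 0.0
```

```bash
python3 snap.py e1
python3 - <<'E'
from fitp import *
x,s=fit('e1','die',.4666,.0954,np.radians([50,60,-120,70]))
goto(s,[x[0],x[1],.022],x[2])
E
```

```text
28.4167 [0.4667 0.0955 0.12  ] yaw 59.419312458109495 [ 0.5172  0.2277 -0.8831  1.9574  0.2034  1.0467 -0.9895] [ 0.4253 -0.5222  0.9136]
e1 die area 3539
[0.4667 0.0953] yaw 60.00276569865223 IoU 0.9235386221294363
[0.4664 0.0947] yaw 60.18482454747065 IoU 0.9225755995828988
[0.4652 0.0968] yaw -120.32829459379765 IoU 0.9199376137249805
turn_z units -0.006788786719267452 shift (present tool axes) units [-0.0012  0.0003  0.4899]
```

View pics/e1.png

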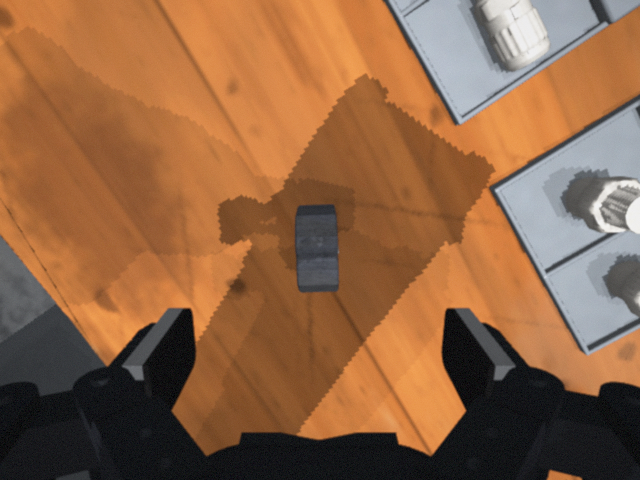

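The die is in line with the jaws at (317,248). Coupler B lies in its compartment and both adaptors stand in theirs, so I'll descend and grip.

Request:
send_rows(plan=[[[0, 0, -0.007, 0, 0, 0.08, 1], [0, 0, 0, 0, 0, 0.1, 1], [0, 0, 0, 0, 0, 0.1, 1], [0, 0, 0, 0, 0, 0.1, 1], [0, 0, 0, 0, 0, 0.07, 1], [0, 0, 0, 0, 0, 0.04, 1], [0, 0, 0, 0, 0, 0, 1], [0, 0, 0, 0, 0, 0, 1], [0, 0, 0, 0, 0, 0, 0], [0, 0, 0, 0, 0, 0, 0], [0, 0, 0, 0, 0, 0, 0], [0, 0, 0, 0, 0, 0, 0], [0, 0, 0, 0, 0, 0, 0], [0, 0, 0, 0, 0, 0, 0], [0, 0, 0, 0, 0, 0, 0]]], squeeze=60)

```text
clock: 29.72
position: [0.4669, 0.0953, 0.0218]
ee_rot: [0.867, 0.499, 0.0, 0.0]
ft_force: [-1.5, -0.1, 6.0]
grip_width: 0.25
grasp_force: 58.6
```

Run:
```python
from fitp import *
from trays import fit as tf
s=get_obs(); print({k:np.round(s[k],4) for k in ('clock','position','ft_force','grip_width','grasp_force')},np.degrees(yaw(s)))
m,th,Rm,_=tf()['D']; p=m+Rm@[-.022,.032]+[0.001,.0015]; print(p)
goto(s,[*p,.115],np.pi/2+th)
```

```text
{'clock': np.float64(29.7167), 'position': array([0.4669, 0.0953, 0.0218]), 'ft_force': array([-1.4916, -0.0592,  5.9535]), 'grip_width': np.float64(0.2504), 'grasp_force': np.float64(58.5802)} 59.80699640212409
[ 0.6123 -0.1613]
turn_z units -0.250540677201253 shift (present tool axes) units [-0.7433  1.2744 -0.4649]
```

Request:
send_rows(plan=[[[0, 0, 0, 0, 0, -0.12, 0], [0, 0, 0, 0, 0, -0.17, 0], [0, 0, 0, 0, 0, -0.175, 0], [0, 0, 0, -0.0826, 0.1416, 0, 0], [0, 0, 0, -0.0826, 0.1416, 0, 0], [0, 0, 0, -0.0826, 0.1416, 0, 0], [0, 0, 0, -0.0826, 0.1416, 0, 0], [0, 0, 0, -0.0826, 0.1416, 0, 0], [0, 0, 0, -0.0826, 0.1416, 0, 0], [0, 0, 0, -0.0826, 0.1416, 0, 0], [0, 0, 0, -0.0826, 0.1416, 0, 0], [0, 0, 0, -0.0826, 0.1416, 0, 0], [0, 0, -0.0626, 0, 0, 0, 0], [0, 0, -0.0626, 0, 0, 0, 0], [0, 0, -0.0626, 0, 0, 0.05, 0], [0, 0, -0.0626, 0, 0, 0.1, 0], [0, 0, 0, 0, 0, 0.1, 0], [0, 0, 0, 0, 0, 0.1, 0], [0, 0, 0, 0, 0, 0, 0], [0, 0, 0, 0, 0, 0, 0]]])

```text
clock: 31.38
position: [0.6113, -0.1611, 0.0436]
ee_rot: [0.759, 0.652, -0.001, -0.001]
ft_force: [0.0, 0.6, -0.4]
grip_width: 0.253
grasp_force: 59.1
```

```bash
python3 snap.py p3
python3 - <<'E'
from fitp import *
s=get_obs(); print(s['grip_width']);goto(s,[.6123,-.1613,.0250],np.pi/2-.151)
E
```

```text
31.3833 [ 0.6113 -0.1611  0.0436] yaw 81.33327993854992 [ 0.7213  0.6482 -0.7194  1.6075  0.4703  1.0688 -0.2805] [ 0.003   0.5956 -0.3991]
0.247792022591336
turn_z units -0.00015699950675266786 shift (present tool axes) units [-0.0007  0.0003  0.0999]
```

View pics/p3.png

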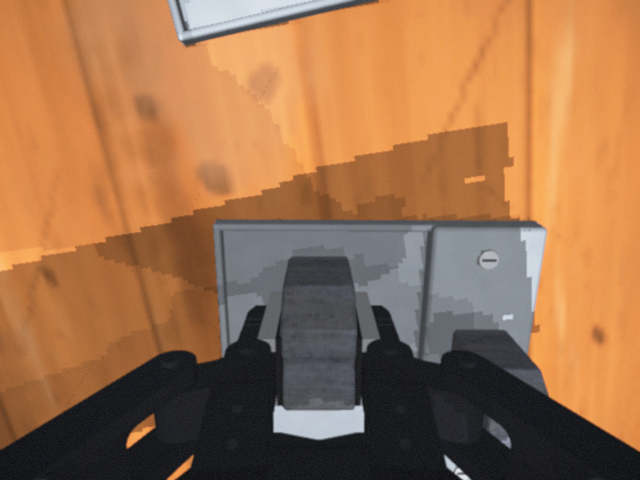

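The die is held upright over the left compartment. Its front end is at row 257 and the rim's inner edge at row 232, so there is enough room and I'll lower it.

Request:
send_rows(plan=[[[0, 0, 0, 0, 0, 0.04, 0], [0, 0, 0, 0, 0, 0.03, 0], [0, 0, 0, 0, 0, 0.02, 0], [0, 0, 0, 0, 0, 0, 0], [0, 0, 0, 0, 0, 0, 0], [0, 0, 0, 0, 0, 0, 0]]])

```text
clock: 31.93
position: [0.6123, -0.1613, 0.0268]
ee_rot: [0.758, 0.652, 0.0, 0.0]
ft_force: [0.1, 0.2, -2.0]
grip_width: 0.253
grasp_force: 59.1
```

Request:
send_rows(plan=[[[0, 0, 0, 0, 0, 0.008, 0], [0, 0, 0, 0, 0, 0, 0], [0, 0, 0, 0, 0, 0, 0]]])

```text
clock: 32.18
position: [0.6122, -0.1614, 0.025]
ee_rot: [0.759, 0.652, 0.0, 0.0]
ft_force: [0.2, -0.4, -0.9]
grip_width: 0.246
grasp_force: 59.3
```

Request:
send_rows(plan=[[[0, 0, 0, 0, 0, 0.003, 0], [0, 0, 0, 0, 0, 0, 0.5], [0, 0, 0, 0, 0, 0, 0.5], [0, 0, 0, 0, 0, 0, 0.5], [0, 0, 0, 0, 0, 0, 0.5], [0, 0, 0, 0, 0, -0.06, 0.5], [0, 0, 0, 0, 0, -0.12, 0.5], [0, 0, 0, 0, 0, -0.15, 0.5], [0, 0, 0, 0, 0, -0.17, 1], [0, 0, 0, 0, 0, -0.17, 1], [0, 0, 0, 0, 0, -0.17, 1], [0, 0, 0, 0, 0, -0.17, 1], [0, 0, 0, 0, 0, -0.17, 1], [0, 0, 0, 0, 0, -0.17, 1]]])

```text
clock: 33.35
position: [0.6117, -0.1609, 0.2972]
ee_rot: [0.758, 0.652, 0.0, 0.0]
ft_force: [1.2, -0.2, -0.1]
grip_width: 0.995
grasp_force: 0.0
```

Request:
send_rows(plan=[[[0, 0, 0, 0.124, -0.07, 0, 1], [0, 0, 0, 0.124, -0.07, 0, 1], [0, 0, 0, 0.124, -0.07, 0, 1], [0, 0, 0, 0.124, -0.07, 0, 1], [0, 0, 0, 0.124, -0.07, 0, 1], [0, 0, 0, 0.124, -0.07, 0, 1], [0, 0, 0.08, 0, 0, 0, 1], [0, 0, 0.08, 0, 0, 0, 1], [0, 0, 0.08, 0, 0, 0, 1], [0, 0, 0.08, 0, 0, 0, 1], [0, 0, 0.08, 0, 0, 0, 1], [0, 0, 0.08, 0, 0, 0, 1], [0, 0, 0.08, 0, 0, 0, 1], [0, 0, 0.08, 0, 0, 0, 1], [0, 0, 0.08, 0, 0, 0, 1], [0, 0, 0.08, 0, 0, 0, 1], [0, 0, 0.08, 0, 0, 0, 1], [0, 0, 0.08, 0, 0, 0, 1], [0, 0, 0, 0, 0, 0, 1], [0, 0, 0, 0, 0, 0, 1]]])

```text
clock: 35.02
position: [0.5514, -0.0012, 0.295]
ee_rot: [1.0, -0.008, 0.0, 0.0]
ft_force: [0.3, -0.5, -0.9]
grip_width: 0.997
grasp_force: 0.0
```

```bash
python3 snap.py f1
```

```text
35.0167 [ 0.5514 -0.0012  0.295 ] yaw -0.9258222947754557 [ 0.5499  0.2176 -0.7298  1.5559  0.1465  1.4233 -1.7766] [ 0.3268 -0.5028 -0.935 ]
```

View pics/f1.png

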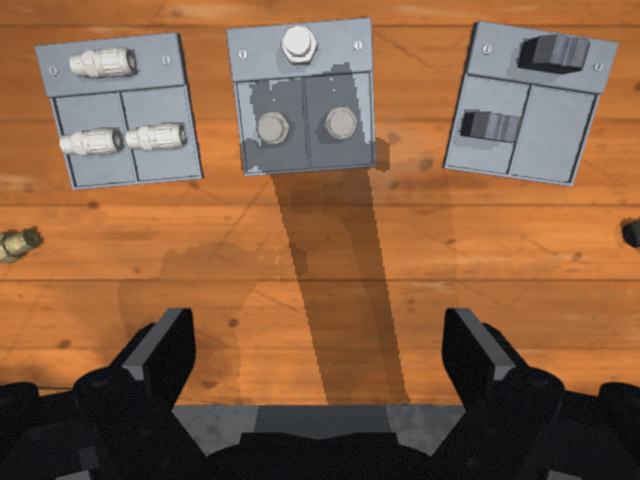

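The overview shows both couplers in the left tray at (92,141) and (156,137), both adaptors upright in the middle tray at (273,128) and (342,123), and the die standing in the right tray at (490,126). The nipple and tee look untouched. One numeric check of the couplers and bystanders, then hand-in.

Run:
```python
from fitp import *
for n,x,y in(('coA',.605,.213),('coB',.6085,.1505)):
    s=pickle.load(open('f1.pkl','rb')); K,T=cam('wrist',s)
    w=[[x-.066*d,y+d,z] for d in(.025,-.025) for z in(.006,.025)]
    print(n,'predicted end px',proj(K,T,w).tolist())
    p=fit('f1','co',x,y,[.05,.1],sat=40)[0]
sw=pickle.load(open('w1.pkl','rb'))
# bystanders: scene image change before/after
a=cv2.imread('pics/scene0.png'); b=optics.camera('scene')[:,:,::-1]
d=cv2.absdiff(a,np.ascontiguousarray(b)).max(2)
print('nipple diff',d[308:335,168:200].max(),d[308:335,168:200].mean(),'tee diff',d[192:220,424:456].max(),d[192:220,424:456].mean())
cv2.imwrite('pics/end.png',cv2.resize(np.ascontiguousarray(b[160:345,160:460]),(800,493),interpolation=cv2.INTER_CUBIC))
```

```text
coA predicted end px [[69.15742923238176, 143.04039341307575], [57.38018329401939, 144.15792087468623], [120.39727638186525, 138.65581558230548], [111.02274040687882, 139.5680474255637]]
f1 co area 20322
[0.6722 0.2114] yaw 20.516136475505437 IoU 0.11094165108727738
[0.6673 0.1558] yaw 102.25476807695695 IoU 0.10392166510849776
coB predicted end px [[133.33951063621035, 138.22415906287378], [124.5779609418326, 139.11609139176738], [184.8968331757642, 133.81420429603426], [178.56874112331323, 134.4983861845978]]
f1 co area 20322
[0.6751 0.1741] yaw 16.813564924261907 IoU 0.10756285981400382
[0.6211 0.1442] yaw 29.875203323867307 IoU 0.09127589430694283
nipple diff 21 10.569444444444445 tee diff 16 9.372767857142858
```

```bash
python3 -c "
from workcell import job; print(job.hand_in())"
```

```text
the job is handed in; nothing more can be done
None
```

I sorted all five parts into their matching trays, one to a compartment and the same way up, and handed the job in at about 35 s on the robot's clock. The nipple and tee show no movement in the before-and-after camera images.

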